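# Build up the bearing stack on the stage shaft and close its keeper

## Task

On the upright shaft of the translation stage, build up the stack: first the ball bearing, on top of it the tube spacer, then the flat washer. Press the stack fully down so that the stiff seat under it bottoms out, then swing the pivoted keeper all the way in over the washer, to its stop around the shaft, and let go. Do not disturb the other things on the table.

Things in the scene. Friction and masses are not known exactly. Their poses are not given: they have to be found in the camera images.
- stage_mid (a point): Translation stage, fixed: black base 100 mm (its x) by 180 mm (its y), two steel rails along y; point: middle of its underside, at table height, z up. On the rails a black carriage plate (top 40 mm above the table) is locked up to 10 mm either way along stage y from the middle. Its place is NOT reported: find it by touch or sight. It carries shaft, seat and keeper.
- shaft_mid (a point): A point fixed to the stage, 118 mm above its middle: where the shaft's tip would be with the carriage in mid travel; the stage's axes. The real shaft is up to 10 mm away along stage y (+ or -), 0 along x. Shaft: steel, rigid, upright, 12 mm diameter, tip 118 mm above the table with a 2 mm chamfer, rising from the carriage plate.
- seat_mid (a point): A point fixed to the stage, 56 mm up: with the carriage in mid travel, where the seat's top is at its lower stop. Seat: brass collar, 26 mm diameter, round the shaft; the stack rests on it. It starts raised 6 to 9 mm (not reported), resists being pushed down with about 8 N and stays put. Fully down, the ring centres lie 63, 81, 95 mm and the stack's top 98 mm above the table.
- keeper (a joint): Angle of the keeper, a flat aluminium hooked arm, 100 to 106 mm above the table, swinging level on a pillar that stands on the carriage 50 mm from the shaft towards stage +x (22 mm thick, boss 108 mm high). 0: in, at its stop, round the shaft. Grows as it swings out clockwise from above, over stage +y, up to 2.2 rad; starts at 1.45 to 1.85. It passes only if the stack is less than 2 mm too high.
- pin_home (a point): A point fixed to the stage, 106 mm up, at (-35, +15) mm in stage x, y: where, with the carriage in mid travel, the keeper's push pin is when the keeper is at 0. Pin: upright steel, 10 mm diameter, 106 to 124 mm above the table, near the arm's free end, (-85, +15) mm from the pillar axis at angle 0 and turning with the arm. Pushing takes about 2 N; it stays where left, but may rebound if slammed.
- bearing_mid (a point): Ball bearing, a steel ring 40 mm outside, 15 mm bore, 14 mm high, balls showing in its upper face, lying flat on the table, about 0.1 kg; the point is its centre, half-way up, z is its axis (up).
- spacer_mid (a point): Spacer, a plain aluminium tube 30 mm outside, 15 mm bore, 22 mm high, standing on end, about 0.07 kg; the point is its centre, half-way up, z is its axis (up).
- washer_mid (a point): Washer, a flat steel ring 44 mm outside, 15 mm bore, 6 mm thick, lying flat on the table, about 0.06 kg; the point is its centre, half-way up, z is its axis (up).
- lens_tube: Bystander: black upright cylinder, 32 mm diameter, 45 mm high; centre of its underside.
- lens_mount: Bystander: round glass lens in a black mount, 50 mm wide, 54 mm high, on a 30 by 50 mm foot; centre of its underside.
- pedestal: Bystander: steel pedestal post, foot 32 mm diameter, 42 mm high; centre of its underside.
- fork: Bystander: flat black clamping fork, 85 mm along its x, 28 mm wide, 14 mm high; near the middle of its underside.
- lens_cap: Bystander: solid black disc without a bore, 42 mm diameter, 10 mm high; centre of its underside.
- driver: Bystander: screwdriver with a grey handle, 150 mm long, lying along its x; underside of its middle.
There are look-alikes about, which are no part of the job. What is shaped like the part that bears bearing_mid but blue or yellow is not meant.

How it is judged:
By the outcome, as a careful person would: the job done as asked, in the order asked, and still so for the second after the job is handed in, with the robot touching nothing.
It also fails if it takes over 72 s, if anything falls off the work surface, if the arm or the gripper's body presses on something with over 40 N, if the wrist force passes 120 N, or if a joint passes its speed limit or range.

## Robot

A 6-joint arm with a two-finger parallel gripper is mounted at the origin on the work surface. World frame = base frame: x ahead of the robot, y to its left, z up, the work surface at z = 0. Lengths are in m, angles in degrees, forces in N, time in s.
With the tool pointing down it reaches from about 0.35 to 0.875 m from the base axis. Payload 4.2 kg.
Tool frame: the origin (TCP) lies at the centre of the arm's flange, where the gripper is bolted on; the fingertips stand 182 mm ahead of it and the grasp point (between the pads) lies 164 mm ahead of it (r.nose_length is the distance from the TCP to the fingertips, in m); z points along the fingers, y is the line along which they close (so a half turn about z gives the same grasp; the last joint's range is limited). The gripper opens to 87 mm and grips with 3 to 60 N. Pads are 19 mm wide; open, the fingers measure 117 mm over their backs; the gripper's body (75 mm by 190 mm) begins 51 mm behind the grasp point.
Start: joints at [-52.907, 22.042, 0.453, 0, -68.411, -14.817], TCP at [0.237, -0.578, 0.405] pointing down, gripper open.
Joint ranges: [-179.83, 179.83], [-69.29, 118.12], [-61.27, 80.66], [-181.25, 117.63], [-171.15, -9.14], [-177.46, 177.46]. Speed limits (degrees/s): [159.86, 159.86, 180, 180, 180, 180].

## Interface

Orientations are given as a 3x3 rotation matrix whose columns are the frame's x, y, z axes.
In Python, from station import r, vision gives the robot as it stands. The module is installed in compiled form; this text tells all that it offers.
- The arm moves only by the shell command python3 -m creep 'ROWS'. ROWS is JSON, a list of rows, each a list of 7 numbers: the opening, from -1 (shut) to 1 (fully open), then the shift along the tool's x, y, z in mm, then the turn, a rotation vector about the tool's x, y, z in degrees. A call has 1 to 8 rows; each row is the pose to reach, as a shift and turn from the pose commanded when the call began, along the tool's axes at that moment; what a row does not reach only later rows make up. A row lasts 1/12 s, in which the tool goes at most 41.7 mm and 7.16 degrees, less where a joint would pass 70% of its speed; a pose out of reach is approached as far as the arm can. A call with a gripper value outside its range is refused whole. The fingers move at their own pace and stop on an object; the grip force is fixed at half the most. Time passes only in rows, so rows that repeat a pose let the fingers close. It gives the time, the measured TCP pose, the force, the opening and the grip force at its end, in the units of the state.
- r.sense(): the state, without advancing time (a new reading comes with each control period).
- vision.capture(name): name is "side" or "top"; returns (picture, depth): 384x512x3 uint8, red, green, blue; 384x512 float32, m along the optical axis (not along the pixel's ray), 0 where there is no reading.
- vision.camera_model(name): a dict with "vertical_fov" (degrees; the focal length in pixels is half the picture's height over the tangent of half this angle, whatever the lens; pixels are square), "cx", "cy" (the principal point, pixels), "extrinsics" (4x4, takes a point from camera to world coordinates). Camera axes: x right, y down, z forward; pixel columns grow to the right and rows downward; lengths in m; the calibration is good to about 2 mm. A picture is of the moment at which its call begins. camera_model takes no time and is no camera call.
- r.finish_job(): hands the job in; it is judged then, once.
Trained networks look in the newest picture that a camera, given by its name, has taken for a name from the list of things; names that differ only in an ending like _2 or _b are one class to them, and where a whole thing is asked for, a point or a joint stands for the part that bears it (a point fixed in the world has none). Each returns a list of dicts, best first, with "conf" (0 to 1); they miss things now and then, are a little off and sometimes report something else, mostly with a low value. They report only what shows in the picture. A call takes as long as a camera call. They do not tell look-alikes from the thing itself.
- vision.find_in(camera, thing): "uv" ([column, row] in pixels, amid what is visible of it).
- vision.cut_out(camera, thing): "region" (384x512 bool, what is visible of it) and "uv" ([column, row] in pixels, amid what is visible of it).
The state is a dict: "time_s": time; "joints": joint angles; "joint_velocities": joint speeds; "effort": joint torques, N m; "tcp_pos": TCP position; "ee_rot": TCP orientation; "wrist_force": force on the tool from outside, world axes, zero at the start; "moment": the same for the moment, N m; "gripper_width": opening from 0.0 (shut) to 1.0 (fully open); "gripper_force": force on a finger pad.
Only numpy, scipy, OpenCV 4.12 (cv2) and the standard library are available. Lean on these libraries where they do the work, as an engineer would, in place of code of your own. Each camera call takes 0.05 s, during which the arm holds its last target. There are 200 camera calls.

## Working session

There is one attempt and no reset: what is moved stays moved. The work goes in short steps, Python scripts to look and compute and a shell command to move; the robot and the scene stay as the last step left them, time stands still between calls to the robot, and variables do not carry over. Pictures are saved under pics/ and viewed, at most 10 in all, crops included, and the job is handed in when it is done.

```bash
mkdir -p pics; cat > h.py <<'E'
import numpy as np, cv2
from station import r, vision
def cap(n,f=None):
    p,d=vision.capture(n)
    if f: cv2.imwrite('pics/'+f,p[:,:,::-1])
    return p,d
def model(n):
    m=vision.camera_model(n); f=192/np.tan(np.radians(m['vertical_fov'])/2)
    return f,m['cx'],m['cy'],np.array(m['extrinsics'])
def cloud(n,d):
    f,cx,cy,T=model(n); v,u=np.mgrid[0:384,0:512]
    P=np.stack([(u-cx)/f*d,(v-cy)/f*d,d],-1)
    return P@T[:3,:3].T+T[:3,3]
E
python3 - <<'E'
from h import *
for n in('top','side'):
    p,d=cap(n,n+'0.png'); np.save(n+'d.npy',d)
    W=cloud(n,d); m=model(n); print(n,m[0],m[3].round(3).tolist())
    for t in ['stage_mid','keeper','bearing_mid','spacer_mid','washer_mid','lens_cap','fork','driver','lens_tube','pedestal','lens_mount']:
        for o in vision.find_in(n,t)[:3]:
            u,v=np.round(o['uv']).astype(int); print(t,round(o['conf'],2),u,v,W[v,u].round(3))
print(r.sense())
E
```

```text
top 487.361804474453 [[0.005, -0.981, 0.194, 0.331], [-1.0, -0.005, 0.0, -0.008], [0.001, -0.194, -0.981, 1.296], [0.0, 0.0, 0.0, 1.0]]
stage_mid 0.67 210 224 [0.486 0.093 0.014]
stage_mid 0.48 330 156 [ 0.664 -0.223  0.052]
keeper 0.76 180 192 [0.574 0.176 0.004]
keeper 0.38 261 142 [ 0.713 -0.042  0.01 ]
bearing_mid 0.65 292 261 [ 0.391 -0.123  0.012]
bearing_mid 0.61 302 231 [ 0.469 -0.15   0.013]
bearing_mid 0.58 267 227 [ 0.479 -0.058  0.017]
spacer_mid 0.64 288 193 [ 0.569 -0.113  0.023]
washer_mid 0.64 348 195 [ 0.569 -0.277  0.001]
washer_mid 0.57 338 252 [ 0.413 -0.238  0.044]
lens_cap 0.58 181 192 [0.575 0.174 0.   ]
fork 0.72 401 190 [ 0.582 -0.419  0.007]
driver 0.63 104 241 [0.439 0.366 0.026]
pedestal 0.63 249 261 [ 0.389 -0.011  0.044]
lens_mount 0.8 330 154 [ 0.67  -0.223  0.05 ]
lens_mount 0.72 396 189 [ 0.584 -0.405  0.012]
side 495.9808136406582 [[0.874, -0.307, 0.377, 0.05], [-0.486, -0.537, 0.689, -0.954], [-0.009, -0.786, -0.619, 0.951], [0.0, 0.0, 0.0, 1.0]]
stage_mid 0.68 202 192 [0.454 0.137 0.033]
washer_mid 0.61 311 282 [ 0.555 -0.294  0.007]
fork 0.75 349 
[... 363 characters left out ...]
794e+01, -1.48162736e+01]), 'joint_velocities': array([ 0.0348658 ,  0.06915626, -0.04111507,  0.09359351,  0.00280281,
        0.01932441]), 'effort': array([-1.90203923e-04, -3.90474916e+01,  1.87621737e+01,  4.22446623e+00,
        1.54405972e-02, -2.77587566e-05]), 'tcp_pos': array([ 0.23694688, -0.57832765,  0.404747  ]), 'ee_rot': array([[-9.25364138e-01, -3.79079427e-01,  9.60458019e-06],
       [-3.79079427e-01,  9.25364138e-01,  2.17724429e-05],
       [-1.71412192e-05,  1.65065391e-05, -1.00000000e+00]]), 'wrist_force': array([-0.77607403, -0.15059833,  0.11094163]), 'moment': array([ 0.00327479,  0.11136413, -0.03724952]), 'gripper_force': 0.0, 'gripper_width': 0.9990652558812337}
```

```bash
python3 -c "
import cv2,numpy as np
a=cv2.imread('pics/top0.png');b=cv2.imread('pics/side0.png')
cv2.imwrite('pics/top0b.png',cv2.resize(a,(800,600)));cv2.imwrite('pics/side0b.png',cv2.resize(b,(800,600)))"
```

```text
(no output)
```

View pics/top0b.png

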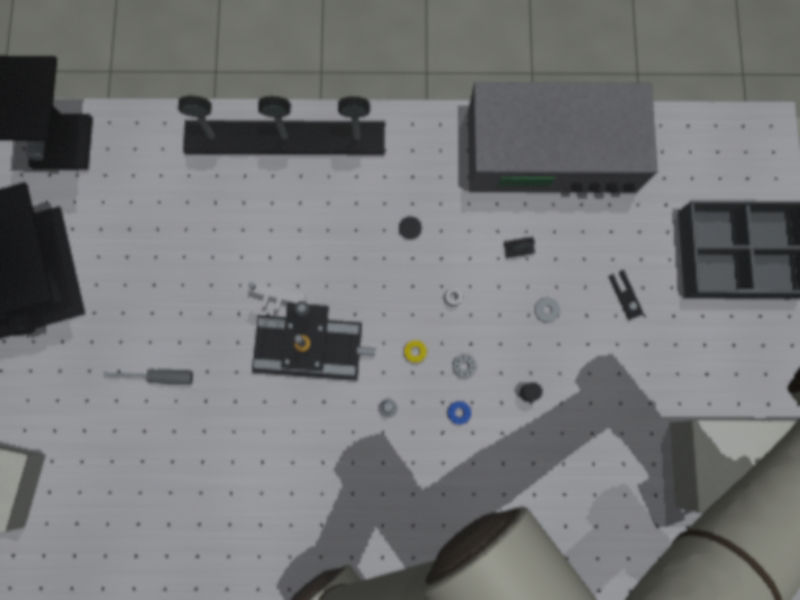

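View pics/side0b.png

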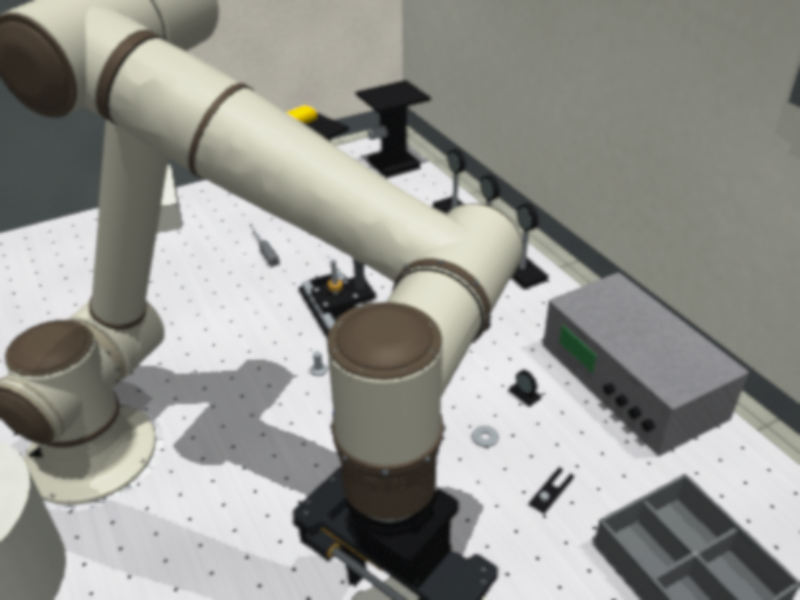

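The top view shows the stage at about (305,348) with the keeper swung out to (265,297) and the pillar at (302,308). The bearing is at (464,366), the spacer at (452,297) and the washer at (546,310). The side view shows the stage behind the arm. Next I'll measure these precisely.

```bash
cat > m.py <<'E'
from h import *
p,d=cap('top'); W=cloud('top',d)
f,cx,cy,T=model('top')
def ray(u,v,z):
    q=T[:3,:3]@np.array([(u-cx)/f,(v-cy)/f,1]); return T[:3,3]+q*(z-T[2,3])/q[2]
if __name__=='__main__':
    for t,(u0,v0),zt,R in [('bearing',(297,234),.014,.02),('spacer',(289,190),.022,.015),('washer',(349.5,198),.006,.022)]:
        c=ray(u0,v0,zt)
        D=np.linalg.norm(W[:,:,:2]-c[:2],axis=-1)
        print(t,c.round(4))
        m=(D<.035)&(W[:,:,2]>zt-.004)&(W[:,:,2]<zt+.012)
        P=W[m]; 
        if len(P)>5:
            (x,y),rad=cv2.minEnclosingCircle((P[:,:2]*1000).astype(np.float32)); print(' depth n',len(P),'mean',P.mean(0).round(4),'circ',x,y,rad)
        for o in vision.cut_out('top',t+'_mid'):
            k=o['region']; v,u=np.nonzero(k)
            if np.hypot(u.mean()-u0,v.mean()-v0)<15:
                (a,b),rr=cv2.minEnclosingCircle(np.stack([u,v],1).astype(np.float32))
                print(' cut',o['conf'],len(u),u.mean(),v.mean(),ray(u.mean(),v.mean(),zt/2).round(4),ray(a,b,zt).round(4),rr)
    m=(W[:,:,0]>.4)&(W[:,:,0]<.65)&(W[:,:,1]>0)&(W[:,:,1]<.27)&(W[:,:,2]>.02)
    for lo,hi in [(.02,.03),(.036,.045),(.055,.075),(.075,.095),(.095,.104),(.104,.13)]:
        k=m&(W[:,:,2]>lo)&(W[:,:,2]<hi)
        P=W[k]; print(lo,hi,len(P), P.mean(0).round(4) if len(P) else '')
        if len(P)>4: print('  rect',cv2.minAreaRect((P[:,:2]*1000).astype(np.float32)))
    c=p[165:255,150:245]; cv2.imwrite('pics/st.png',cv2.resize(c[:,:,::-1],(633,600),interpolation=cv2.INTER_CUBIC))
E
python3 m.py
```

```text
bearing [ 0.4612 -0.1368  0.014 ]
 depth n 146 mean [ 0.463  -0.1379  0.0141] circ 463.1164855957031 -137.7344512939453 20.004018783569336
 cut 0.48 169 296.8934911242604 233.3550295857988 [ 0.4636 -0.1372  0.007 ] [ 0.4628 -0.1371  0.014 ] 7.644545555114746
spacer [ 0.5775 -0.1163  0.022 ]
 depth n 71 mean [ 0.5806 -0.1194  0.0218] circ 580.2875366210938 -119.34663391113281 14.635920524597168
 cut 0.59 79 290.0759493670886 189.62025316455697 [ 0.5807 -0.1201  0.011 ] [ 0.5788 -0.1185  0.022 ] 5.532318115234375
washer [ 0.5596 -0.28    0.006 ]
 depth n 243 mean [ 0.5596 -0.2799  0.0054] circ 559.0753784179688 -280.2940368652344 34.64802169799805
 cut 0.44 213 349.962441314554 197.26291079812208 [ 0.5621 -0.282   0.003 ] [ 0.561  -0.2814  0.006 ] 8.381627082824707
0.02 0.03 649 [0.4906 0.1186 0.0247]
  rect ((505.0903015136719, 114.53199768066406), (200.45123291015625, 110.0448989868164), 85.98172760009766)
0.036 0.045 875 [0.5048 0.1301 0.0401]
  rect ((508.27264404296875, 131.219482421875), (70.68688201904297, 110.41384887695312), 86.05274200439453)
0.055 0.075 72 [0.5006 0.1282 0.0639]
  rect ((514.4366455078125, 128.8214874267578), (22.718408584594727, 67.73506927490234), 84.65013885498047)
0.075 0.095 14 [0.519  0.1262 0.0849]
  rect ((514.5692138671875, 130.30386352539062), (15.073241233825684, 54.12452697753906), 79.80120849609375)
0.095 0.104 76 [0.56   0.1674 0.1022]
  rect ((552.6343994140625, 154.3108367919922), (123.42247009277344, 59.52688217163086), 45.786376953125)
0.104 0.13 322 [0.556  0.1598 0.1086]
  rect ((552.4078979492188, 156.74453735351562), (129.5294189453125, 59.52922439575195), 45.69769287109375)
```

View pics/st.png

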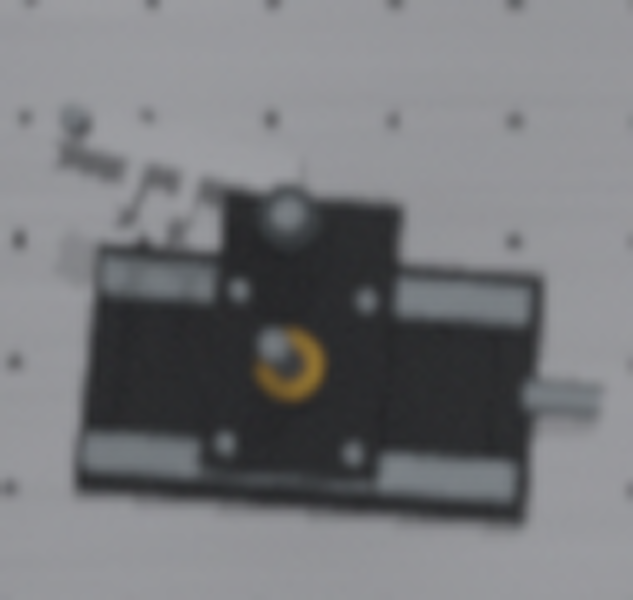

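The crop shows the seat ring at (290,365), the shaft tip at (275,345) and the pillar at (288,215). The keeper's hook end is near (75,130). Next I'll get exact stage yaw and shaft position.

```bash
cat > m2.py <<'E'
from m import *
def inb(lo,hi,x0,x1,y0,y1): return (W[:,:,2]>lo)&(W[:,:,2]<hi)&(W[:,:,0]>x0)&(W[:,:,0]<x1)&(W[:,:,1]>y0)&(W[:,:,1]<y1)
for nm,a in [('shaft',(.108,.13,.47,.53,.1,.16)),('pillar',(.1065,.112,.53,.58,.1,.15)),('pin',(.114,.13,.53,.65,.16,.26)),('seat',(.058,.07,.47,.53,.09,.16)),('arm',(.1,.108,.53,.65,.16,.26))]:
    k=inb(*a); P=W[k]; v,u=np.nonzero(k); 
    if len(P): print(nm,len(P),P.mean(0).round(4),P.min(0).round(4),P.max(0).round(4),np.c_[u,v].mean(0).round(1), P[:,2].max())
# base/carriage edges by plan: base rail tops / carriage plate
k=inb(.037,.044,.42,.6,.05,.22); 
n,l,s,c=cv2.connectedComponentsWithStats(k.astype(np.uint8))
i=1+np.argmax(s[1:,4]); print('carriage',cv2.minAreaRect((W[l==i][:,:2]*1000).astype(np.float32)))
h=cv2.cvtColor(p,cv2.COLOR_RGB2HSV); y=(h[...,0]>8)&(h[...,0]<30)&(h[...,1]>110); y[:205]=0; y[230:]=0; y[:,:180]=0; y[:,205:]=0
v,u=np.nonzero(y); (a,b),rr=cv2.minEnclosingCircle(np.c_[u,v].astype(np.float32)); print('seat col',len(u),a,b,rr,ray(a,b,.063).round(4))
b=np.zeros_like(p[...,0]); g=cv2.cvtColor(p,cv2.COLOR_RGB2GRAY)
# stage outline: dark
dk=(g<75).astype(np.uint8); dk[:190]=0; dk[250:]=0; dk[:,:155]=0; dk[:,240:]=0
rails=inb(.022,.034,.42,.58,-.0,.22)
n,l,s,c=cv2.connectedComponentsWithStats(rails.astype(np.uint8))
for i in range(1,n):
    if s[i,4]>30: print('rail',s[i,4],cv2.minAreaRect((W[l==i][:,:2]*1000).astype(np.float32)), W[l==i][:,2].mean())
E
python3 m2.py
```

```text
shaft 21 [0.4932 0.1314 0.117 ] [0.4882 0.1265 0.1134] [0.4983 0.1365 0.1192] [191. 216.] 0.11923995697271983
pillar 69 [0.5481 0.1321 0.1089] [0.5316 0.1189 0.1065] [0.5695 0.1495 0.112 ] [191.7 194.4] 0.11197590036688387
pin 14 [0.5767 0.2077 0.1217] [0.5721 0.2042 0.1149] [0.5819 0.2115 0.1262] [160.7 181.9] 0.12616514965321524
seat 48 [0.4917 0.1297 0.0638] [0.4822 0.1197 0.0587] [0.5054 0.1432 0.0688] [194.  219.5] 0.06882446801903797
arm 154 [0.5672 0.184  0.1051] [0.5419 0.1601 0.1002] [0.5856 0.2198 0.108 ] [171.3 187.1] 0.10799231572169554
carriage ((508.53509521484375, 131.1699981689453), (70.20458984375, 109.87252044677734), 86.30715942382812)
seat col 54 193.25 219.25 5.303400993347168 [0.4923 0.1318 0.063 ]
rail 255 ((496.54632568359375, 176.982177734375), (77.27458953857422, 84.6620101928711), 86.89643859863281) 0.02538031530122401
rail 102 ((524.3237915039062, 68.9322280883789), (52.74864196777344, 14.533817291259766), 86.17626190185547) 0.025502338521625634
rail 116 ((486.863037109375, 35.714839935302734), (40.30345153808594, 48.58424377441406), 86.43699645996094) 0.0253456943040214
rail 117 ((455.20074462890625, 91.37722778320312), (88.63233947753906, 13.76942253112793), 86.72219848632812) 0.025877818000075256
```

```bash
cat > g.py <<'E'
import sys; from h import *
from scipy.spatial.transform import Rotation as Ro
# usage: g.py x y ztip [yaw_of_tool_y_deg]
s=r.sense(); R=s['ee_rot']; p=s['tcp_pos']
print('t',round(s['time_s'],2),'tip',p.round(4)-[0,0,.182],'yaw',round(np.degrees(np.arctan2(R[1,1],R[0,1])),2),'F',s['wrist_force'].round(1),'w',round(s['gripper_width']*87,1),s['gripper_force'])
for a in sys.argv[1:]:
    a=[float(q) for q in a.split(',')]
    w=np.radians(a[3] if len(a)>3 else 86.4); y=np.array([np.cos(w),np.sin(w),0]); z=np.array([0,0,-1.]); x=np.cross(y,z)
    T=np.stack([x,y,z],1)
    print('mm',(R.T@(np.array([a[0],a[1],a[2]+.182])-p)*1000).round(1),'deg',np.degrees(Ro.from_matrix(R.T@T).as_rotvec()).round(2))
E
python3 -m creep '[[0.4,-376,321.5,100,0,0,26],[0.4,-376,321.5,100,0,0,26],[0.4,-376,321.5,100,0,0,26],[0.4,-376,321.5,100,0,0,26],[0.4,-376,321.5,100,0,0,26],[0.4,-376,321.5,100,0,0,26],[0.4,-376,321.5,100,0,0,26],[0.4,-376,321.5,100,0,0,26]]'
python3 g.py .463,-.138,.06
```

```text
time_s: 2.12
tcp_pos: [0.3841, -0.2912, 0.34]
ee_rot: [[-0.998, 0.065, 0.001], [0.065, 0.998, -0.0], [-0.001, -0.0, -1.0]]
wrist_force: [0.9, -1.1, 0.1]
gripper_width: 0.701
gripper_force: 0.0
t 2.12 tip [ 0.3841 -0.2912  0.158 ] yaw 86.27 F [ 0.9 -1.1  0.1] w 61.0 0.0
mm [-68.6 158.   98. ] deg [-0.02  0.06 -0.13]
```

```bash
python3 -m creep '[[0.4,-68,158,98,0,0,0],[0.4,-68,158,98,0,0,0],[0.4,-68,158,98,0,0,0],[0.4,-68,158,98,0,0,0],[0.4,-68,158,98,0,0,0],[0.4,-68,158,98,0,0,0],[0.4,-68,158,98,0,0,0]]' >/dev/null
python3 g.py .463,-.138,.003; python3 - <<'E'
from h import *
p,d=cap('top'); W=cloud('top',d)
k=(abs(W[...,0]-.463)<.03)&(abs(W[...,1]+.138)<.03)
P=W[k&(W[...,2]>.01)&(W[...,2]<.018)]; print(len(P),P.mean(0) if len(P) else 0)
p,d=cap('side','s1.png'); W=cloud('side',d)
for t in('bearing_mid','spacer_mid','washer_mid'):
    for o in vision.find_in('side',t):
        u,v=np.round(o['uv']).astype(int); print(t,o['conf'],u,v,W[v,u])
E
```

```text
t 2.7 tip [ 0.4624 -0.1385  0.0592] yaw 86.45 F [-0.4 -0.1  0.4] w 61.0 0.0
mm [-0.7  0.6 56.1] deg [-0.02 -0.11  0.05]
8 [ 0.45201793 -0.13243553  0.01335466]
bearing_mid 0.63 247 257 [ 0.45333436 -0.14729985  0.01489096]
bearing_mid 0.47 222 265 [ 0.38449445 -0.14090408  0.01524739]
bearing_mid 0.45 237 233 [ 0.47248844 -0.05269845  0.01362927]
spacer_mid 0.49 283 233 [ 0.5836072  -0.11273431  0.01105112]
spacer_mid 0.47 225 159 [ 0.05008961 -0.95434476  0.95119291]
washer_mid 0.59 311 279 [ 0.56351128 -0.28166088  0.00092711]
```

```bash
python3 -m creep '[[0.4,0,0,56,0,0,0],[0.4,0,0,56,0,0,0],[0.4,0,0,56,0,0,0],[0.4,0,0,56,0,0,0],[-1,0,0,56,0,0,0],[-1,0,0,56,0,0,0],[-1,0,0,56,0,0,0],[-1,0,0,56,0,0,0]]' | tail -3
python3 -m creep '[[-1,0,0,0,0,0,0],[-1,0,0,0,0,0,0],[-1,0,0,-40,0,0,0],[-1,0,0,-80,0,0,0],[-1,0,0,-120,0,0,0],[-1,0,0,-150,0,0,0],[-1,0,0,-150,0,0,0],[-1,0,0,-150,0,0,0]]' | tail -3
python3 g.py .4932,.1314,.14
```

```text
wrist_force: [-0.3, 0.6, 1.7]
gripper_width: 0.486
gripper_force: 0.6
wrist_force: [0.2, 0.6, -1.6]
gripper_width: 0.446
gripper_force: 30.0
t 4.28 tip [ 0.4617 -0.1397  0.1555] yaw 86.27 F [ 0.2  0.6 -1.6] w 38.8 29.999202685430646
mm [-13.7 272.5  15.8] deg [ 0.05  0.25 -0.13]
```

```bash
python3 -m creep '[[-1,-14,272,0,0,0,0],[-1,-14,272,0,0,0,0],[-1,-14,272,0,0,0,0],[-1,-14,272,0,0,0,0],[-1,-14,272,0,0,0,0],[-1,-14,272,0,0,0,0],[-1,-14,272,0,0,0,0],[-1,-14,272,0,0,0,0]]' >/dev/null
python3 -m creep '[[-1,0,0,15,0,0,0],[-1,0,0,15,0,0,0],[-1,0,0,15,0,0,0]]' >/dev/null
python3 g.py .4932,.1314,.125; python3 - <<'E'
from h import *
p,d=cap('side'); W=cloud('side',d); np.save('sd.npy',d); cv2.imwrite('pics/s2full.png',p[:,:,::-1])
c=p[120:240,150:290]; cv2.imwrite('pics/s2.png',cv2.resize(c[:,:,::-1],(700,600),interpolation=cv2.INTER_CUBIC))
E
```

```text
t 5.2 tip [0.4927 0.1301 0.1368] yaw 86.25 F [ 0.2  0.3 -0.3] w 38.6 29.999327575787902
mm [-0.5  1.3 11.8] deg [-0.18 -0.27 -0.15]
```

View pics/s2.png

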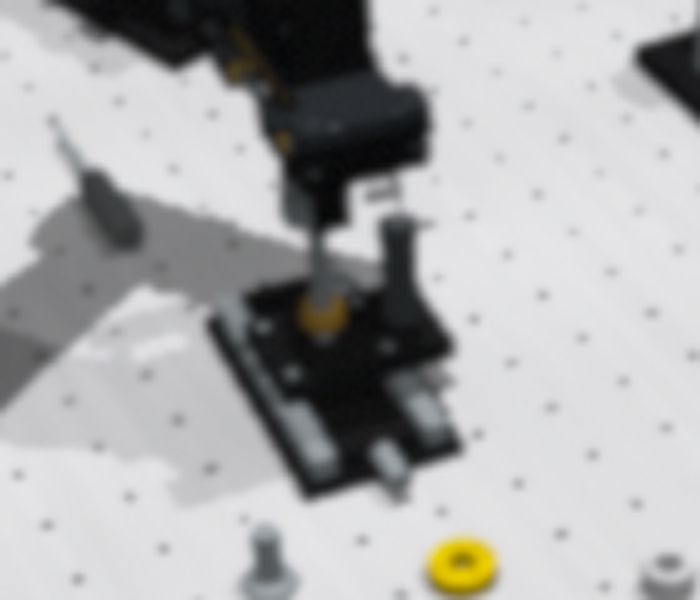

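The side crop shows the held bearing directly over the shaft at (318,235), and nothing is in the way. I'll descend carefully.

```bash
python3 -m creep '[[-1,-0.5,1,6,0,0,0],[-1,-0.5,1,10,0,0,0],[-1,-0.5,1,14,0,0,0],[-1,-0.5,1,18,0,0,0],[-1,-0.5,1,20,0,0,0],[-1,-0.5,1,20,0,0,0]]' |sed -n 2p\;4,6p
python3 g.py
```

```text
tcp_pos: [0.4938, 0.1316, 0.3003]
wrist_force: [-0.1, 0.1, -0.4]
gripper_width: 0.446
gripper_force: 30.0
t 5.75 tip [0.4938 0.1316 0.1183] yaw 86.26 F [-0.1  0.1 -0.4] w 38.8 29.999352749437094
```

```bash
python3 -m creep '[[-1,0,0,3,0,0,0],[-1,0,0,6,0,0,0],[-1,0,0,10,0,0,0],[-1,0,0,10,0,0,0]]' |sed -n 2p\;4,6p
python3 g.py
```

```text
tcp_pos: [0.4937, 0.1316, 0.29]
wrist_force: [0.2, 1.3, -1.4]
gripper_width: 0.444
gripper_force: 30.0
t 6.08 tip [0.4937 0.1316 0.108 ] yaw 86.27 F [ 0.2  1.3 -1.4] w 38.7 29.999157283455133
```

```bash
python3 -m creep '[[-1,0,0,10,0,0,0],[-1,0,0,20,0,0,0],[-1,0,0,30,0,0,0],[-1,0,0,36,0,0,0],[-1,0,0,38,0,0,0],[-1,0,0,40,0,0,0],[-1,0,0,40,0,0,0]]' |sed -n 2p\;4,6p
python3 -m creep '[[0,0,0,0,0,0,0],[0,0,0,0,0,0,0],[0,0,0,0,0,0,0],[0,0,0,0,0,0,0]]' |sed -n 2p\;4,6p
python3 -m creep '[[0,0,0,-30,0,0,0],[0,0,0,-60,0,0,0],[0,0,0,-90,0,0,0],[0,0,0,-100,0,0,0],[0,0,0,-100,0,0,0],[0,0,0,-100,0,0,0]]' |sed -n 2p\;4,6p
python3 g.py .5805,-.1193,.14; python3 - <<'E'
from h import *
for n in('top','side'):
    p,d=cap(n); W=cloud(n,d)
    P=W[(abs(W[...,0]-.493)<.025)&(abs(W[...,1]-.1315)<.025)&(W[...,2]>.045)&(W[...,2]<.1)]
    print(n,len(P),P.mean(0),np.percentile(P[:,2],[5,25,50,75,95]).round(4))
E
```

```text
tcp_pos: [0.4938, 0.1317, 0.2507]
wrist_force: [0.2, 0.5, -1.7]
gripper_width: 0.438
gripper_force: 30.0
tcp_pos: [0.4941, 0.1318, 0.2511]
wrist_force: [0.4, -0.8, 0.8]
gripper_width: 0.498
gripper_force: 0.0
tcp_pos: [0.4937, 0.1316, 0.3508]
wrist_force: [-0.4, 0.3, -0.6]
gripper_width: 0.501
gripper_force: 0.0
t 7.5 tip [0.4937 0.1316 0.1688] yaw 86.25 F [-0.4  0.3 -0.6] w 43.6 0.0
mm [-103.  -244.8   28.6] deg [ 0.05  0.01 -0.15]
top 23 [0.47989611 0.13876694 0.07424333] [0.0483 0.0745 0.0766 0.0787 0.0805]
side 151 [0.49155181 0.12355208 0.07524586] [0.0569 0.0714 0.0769 0.0791 0.0925]
```

```bash
python3 -m creep '[[0.25,-103,-245,0,0,0,0],[0.25,-103,-245,0,0,0,0],[0.25,-103,-245,0,0,0,0],[0.25,-103,-245,0,0,0,0],[0.25,-103,-245,80,0,0,0],[0.25,-103,-245,125,0,0,0],[0.25,-103,-245,125,0,0,0],[0.25,-103,-245,125,0,0,0]]' >/dev/null
python3 -m creep '[[0.25,0,0,0,0,0,0],[0.25,0,0,0,0,0,0],[0.25,0,0,0,0,0,0]]' >/dev/null
python3 g.py .5805,-.1193,.005
```

```text
t 8.52 tip [ 0.581  -0.1192  0.0435] yaw 86.3 F [ 0.8 -0.  -0.2] w 54.0 0.0
mm [ 0.4 -0.1 38.5] deg [-0.03 -0.06 -0.1 ]
```

```bash
python3 -m creep '[[0.25,0,0,20,0,0,0],[0.25,0,0,38,0,0,0],[0.25,0,0,38,0,0,0],[0.25,0,0,38,0,0,0],[-1,0,0,38,0,0,0],[-1,0,0,38,0,0,0],[-1,0,0,38,0,0,0],[-1,0,0,38,0,0,0]]' |sed -n 2p\;4,6p
python3 -m creep '[[-1,0,0,0,0,0,0],[-1,0,0,0,0,0,0],[-1,0,0,0,0,0,0],[-1,0,0,-40,0,0,0],[-1,0,0,-80,0,0,0],[-1,0,0,-120,0,0,0],[-1,0,0,-150,0,0,0],[-1,0,0,-150,0,0,0]]' |sed -n 2p\;4,6p
python3 g.py .4937,.1316,.15
```

```text
tcp_pos: [0.5811, -0.1193, 0.189]
wrist_force: [0.1, 0.1, -0.9]
gripper_width: 0.401
gripper_force: 0.0
tcp_pos: [0.5825, -0.1197, 0.3455]
wrist_force: [0.2, -0.0, -0.5]
gripper_width: 0.332
gripper_force: 30.0
t 9.85 tip [ 0.5825 -0.1197  0.1635] yaw 86.35 F [ 0.2 -0.  -0.5] w 28.9 29.999435730278492
mm [104.8 245.1  11.9] deg [-0.02  0.82 -0.05]
```

```bash
python3 -m creep '[[-1,104,245,0,0,0,0],[-1,104,245,0,0,0,0],[-1,104,245,0,0,0,0],[-1,104,245,0,0,0,0],[-1,104,245,0,0,0,0],[-1,104,245,0,0,0,0],[-1,104,245,0,0,0,0],[-1,104,245,0,0,0,0]]' >/dev/null
python3 -m creep '[[-1,0,0,15,0,0,0],[-1,0,0,25,0,0,0],[-1,0,0,25,0,0,0],[-1,0,0,25,0,0,0]]' >/dev/null
python3 g.py .4937,.1316,.125
```

```text
t 10.85 tip [0.493  0.131  0.1299] yaw 86.21 F [0.5 0.1 0.2] w 29.4 29.999369038268924
mm [-0.7  0.6  4.9] deg [-0.1  -0.12 -0.19]
```

```bash
python3 -m creep '[[-1,-0.6,0.5,4,0,0,0],[-1,-0.6,0.5,8,0,0,0],[-1,-0.6,0.5,11,0,0,0],[-1,-0.6,0.5,14,0,0,0],[-1,-0.6,0.5,17,0,0,0],[-1,-0.6,0.5,17,0,0,0]]' |sed -n 2p\;4,6p
python3 g.py
```

```text
tcp_pos: [0.4934, 0.1321, 0.2953]
wrist_force: [0.8, 0.7, -0.6]
gripper_width: 0.335
gripper_force: 30.0
t 11.35 tip [0.4934 0.1321 0.1133] yaw 86.27 F [ 0.8  0.7 -0.6] w 29.1 29.999319249764085
```

```bash
python3 -m creep '[[-1,0,0,8,0,0,0],[-1,0,0,16,0,0,0],[-1,0,0,22,0,0,0],[-1,0,0,25,0,0,0],[-1,0,0,27,0,0,0],[-1,0,0,27,0,0,0]]' |sed -n 2p\;4,6p
python3 -m creep '[[-0.2,0,0,0,0,0,0],[-0.2,0,0,0,0,0,0],[-0.2,0,0,0,0,0,0],[-0.2,0,0,0,0,0,0]]' |sed -n 2p\;4,6p
python3 -m creep '[[-0.2,0,0,-30,0,0,0],[-0.2,0,0,-60,0,0,0],[-0.2,0,0,-80,0,0,0],[-0.2,0,0,-80,0,0,0],[-0.2,0,0,-80,0,0,0]]' |sed -n 2p\;4,6p
python3 g.py .561,-.2807,.15; python3 - <<'E'
from h import *
for n in('top','side'):
    p,d=cap(n); W=cloud(n,d)
    P=W[(abs(W[...,0]-.493)<.025)&(abs(W[...,1]-.1315)<.025)&(W[...,2]>.045)&(W[...,2]<.11)]
    print(n,len(P),P.mean(0),np.percentile(P[:,2],[5,25,50,75,95]).round(4))
E
```

```text
tcp_pos: [0.4935, 0.1322, 0.2683]
wrist_force: [0.2, -0.8, -1.0]
gripper_width: 0.334
gripper_force: 30.0
tcp_pos: [0.4937, 0.1323, 0.2693]
wrist_force: [0.1, 0.2, 0.2]
gripper_width: 0.395
gripper_force: 0.0
tcp_pos: [0.4936, 0.1323, 0.3504]
wrist_force: [-0.5, 0.2, -0.5]
gripper_width: 0.399
gripper_force: 0.0
t 12.6 tip [0.4936 0.1323 0.1684] yaw 86.27 F [-0.5  0.2 -0.5] w 34.7 0.0
mm [ -94.  -407.8   17.7] deg [ 0.14  0.16 -0.13]
top 19 [0.47903024 0.13745376 0.07988709] [0.0736 0.0751 0.0757 0.0794 0.0989]
side 193 [0.49018878 0.1217643  0.08291517] [0.0563 0.0733 0.081  0.0973 0.1032]
```

```bash
python3 - <<'E'
from h import *
for n in('top','side'):
    p,d=cap(n); f,cx,cy,T=model(n)
    for o in vision.cut_out(n,'washer_mid')[:2]:
        k=o['region'].astype(np.uint8); c=max(cv2.findContours(k,0,1)[0],key=len)
        v,u=np.nonzero(k); (a,b),ax,an=cv2.fitEllipse(c)
        for (q,w),z in (((u.mean(),v.mean()),.004),((a,b),.004)):
            e=T[:3,:3]@np.array([(q-cx)/f,(w-cy)/f,1]); print(n,o['conf'],q,w,(T[:3,3]+e*(z-T[2,3])/e[2]).round(4))
E
python3 -m creep '[[0.5,-94,-408,0,0,0,0],[0.5,-94,-408,0,0,0,0],[0.5,-94,-408,0,0,0,0],[0.5,-94,-408,0,0,0,0],[0.5,-94,-408,20,0,0,0],[0.5,-94,-408,40,0,0,0],[0.5,-94,-408,60,0,0,0],[0.5,-94,-408,80,0,0,0]]' >/dev/null
python3 -m creep '[[0.5,-20,-82,40,0,0,0],[0.5,-20,-82,40,0,0,0],[0.5,-20,-82,40,0,0,0],[0.5,-20,-82,40,0,0,0]]' >/dev/null
python3 g.py .5615,-.2815,.03
```

```text
top 0.46 349.7760416666667 197.42708333333334 [ 0.5615 -0.2812  0.004 ]
top 0.46 349.7702941894531 197.430419921875 [ 0.5615 -0.2812  0.004 ]
side 0.56 311.36986301369865 278.5890410958904 [ 0.5634 -0.2832  0.004 ]
side 0.56 311.2596740722656 278.599365234375 [ 0.5631 -0.2831  0.004 ]
t 13.9 tip [ 0.5602 -0.2764  0.0843] yaw 86.02 F [-0.9 -0.1  0.1] w 65.2 0.0
mm [-1.9 -5.  54.3] deg [ 0.05 -0.32 -0.38]
```

```bash
python3 -m creep '[[0.5,-2,-5,30,0,0,0],[0.5,-2,-5,68,0,0,0],[0.5,-2,-5,68,0,0,0],[0.5,-2,-5,68,0,0,0],[0.5,-2,-5,68,0,0,0]]' >/dev/null
python3 g.py .562,-.2815,.0015
```

```text
t 14.32 tip [ 0.5635 -0.2784  0.0216] yaw 86.4 F [ 0.4 -0.2 -0.1] w 65.4 0.0
mm [ 1.3 -3.2 20.1] deg [-0.06  0.12 -0.  ]
```

```bash
python3 -m creep '[[0.5,1,-3,14,0,0,0],[0.5,1,-3,19.5,0,0,0],[0.5,1,-3,19.5,0,0,0],[0.5,1,-3,19.5,0,0,0]]' |sed -n 4p
python3 g.py .562,-.2815,.0015
```

```text
wrist_force: [0.4, 0.2, 0.3]
t 14.65 tip [ 0.5618 -0.2817  0.0017] yaw 86.32 F [0.4 0.2 0.3] w 65.2 0.0
mm [-0.2  0.2  0.2] deg [-0.03  0.11 -0.08]
```

```bash
python3 -m creep '[[-1,0,0,0,0,0,0],[-1,0,0,0,0,0,0],[-1,0,0,0,0,0,0],[-1,0,0,0,0,0,0],[-1,0,0,0,0,0,0],[-1,0,0,0,0,0,0],[-1,0,0,-20,0,0,0],[-1,0,0,-50,0,0,0]]' |sed -n 4,6p
python3 -m creep '[[-1,0,0,-40,0,0,0],[-1,0,0,-80,0,0,0],[-1,0,0,-110,0,0,0],[-1,0,0,-110,0,0,0]]' >/dev/null
python3 g.py .4936,.1323,.15
```

```text
wrist_force: [0.9, 0.5, 0.2]
gripper_width: 0.485
gripper_force: 30.0
t 15.65 tip [ 0.5627 -0.2826  0.1684] yaw 86.35 F [0.8 0.2 0.2] w 42.1 30.00010594725609
mm [ 95.6 409.7  15.2] deg [-0.26  0.8  -0.05]
```

```bash
python3 -m creep '[[-1,95,409,5,0,0,0],[-1,95,409,5,0,0,0],[-1,95,409,5,0,0,0],[-1,95,409,5,0,0,0],[-1,95,409,5,0,0,0],[-1,95,409,5,0,0,0],[-1,95,409,5,0,0,0],[-1,95,409,5,0,0,0]]' >/dev/null
python3 -m creep '[[-1,20,85,0,0,0,0],[-1,20,85,0,0,0,0],[-1,20,85,15,0,0,0],[-1,20,85,30,0,0,0],[-1,20,85,30,0,0,0]]' >/dev/null
python3 g.py .4936,.1318,.125
```

```text
t 16.73 tip [0.4913 0.1336 0.1233] yaw 86.35 F [-0.8 -0.1 -0.8] w 42.2 29.99959409236908
mm [-2.4 -1.7 -1.7] deg [-0.17 -0.34 -0.06]
```

```bash
python3 -m creep '[[-1,-2,-1.5,0,0,0,0],[-1,-2,-1.5,0,0,0,0],[-1,-2,-1.5,0,0,0,0]]' >/dev/null
python3 g.py .4936,.132,.115
```

```text
t 16.98 tip [0.4951 0.1309 0.1271] yaw 86.21 F [ 0.9  0.5 -1.6] w 42.6 29.999823421239853
mm [ 1.6  1.  12.1] deg [ 0.04  0.08 -0.19]
```

```bash
python3 -m creep '[[-1,1.5,1,3,0,0,0],[-1,1.5,1,6,0,0,0],[-1,1.5,1,9,0,0,0],[-1,1.5,1,12,0,0,0],[-1,1.5,1,14,0,0,0],[-1,1.5,1,14,0,0,0]]' |sed -n 4,6p
python3 g.py
```

```text
wrist_force: [0.5, 0.8, -0.6]
gripper_width: 0.487
gripper_force: 30.0
t 17.48 tip [0.4931 0.1324 0.1117] yaw 86.27 F [ 0.5  0.8 -0.6] w 42.4 29.999856054782867
```

```bash
python3 -m creep '[[-1,0,0,4,0,0,0],[-1,0,0,8,0,0,0],[-1,0,0,9,0,0,0],[-1,0,0,9,0,0,0]]' |sed -n 2p\;4,6p
python3 -m creep '[[0.15,0,0,0,0,0,0],[0.15,0,0,0,0,0,0],[0.15,0,0,0,0,0,0],[0.15,0,0,0,0,0,0]]' |sed -n 2p\;4,6p
python3 -m creep '[[0.15,0,0,-15,0,0,0],[0.15,0,0,-30,0,0,0],[-0.5,0,0,-35,0,0,0],[-0.5,0,0,-35,0,0,0],[-0.5,0,0,-35,0,0,0],[-0.5,0,0,-35,0,0,0],[-0.5,0,0,-35,0,0,0],[-0.5,0,0,-35,0,0,0]]' |sed -n 2p\;4,6p
python3 g.py .4936,.132,.106; python3 - <<'E'
from h import *
p,d=cap('side'); W=cloud('side',d)
P=W[(abs(W[...,0]-.493)<.025)&(abs(W[...,1]-.1315)<.025)&(W[...,2]>.045)&(W[...,2]<.13)]
print(len(P),np.histogram(P[:,2],np.arange(.045,.131,.005)))
cv2.imwrite('pics/s3.png',cv2.resize(p[120:240,150:290,::-1],(700,600),interpolation=cv2.INTER_CUBIC))
E
```

```text
tcp_pos: [0.4931, 0.1325, 0.2848]
wrist_force: [-0.4, 0.4, 0.1]
gripper_width: 0.484
gripper_force: 30.0
tcp_pos: [0.4933, 0.1326, 0.2856]
wrist_force: [0.4, 0.3, -0.0]
gripper_width: 0.57
gripper_force: 0.0
tcp_pos: [0.493, 0.1325, 0.3196]
wrist_force: [1.0, 0.2, 0.4]
gripper_width: 0.267
gripper_force: 0.0
t 18.82 tip [0.493  0.1325 0.1376] yaw 86.27 F [1.  0.2 0.4] w 23.2 0.0
mm [-0.6 -0.4 31.6] deg [-0.05 -0.07 -0.13]
257 (array([ 4,  3, 10,  1, 15, 20, 41, 16, 10, 15,  3, 39, 66,  6,  7,  1,  0]), array([0.045, 0.05 , 0.055, 0.06 , 0.065, 0.07 , 0.075, 0.08 , 0.085,
       0.09 , 0.095, 0.1  , 0.105, 0.11 , 0.115, 0.12 , 0.125, 0.13 ]))
```

View pics/s3.png

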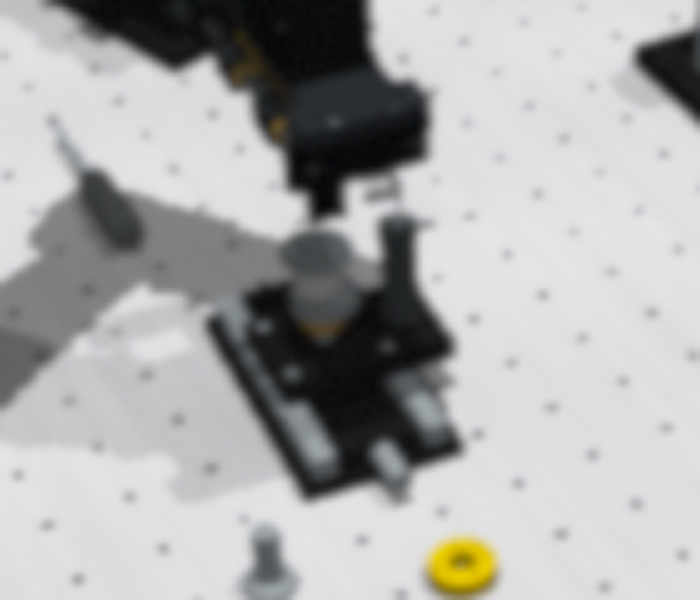

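The stack is on the shaft: seat, bearing, spacer, with the washer on top at (318,255). Next is pressing it down.

```bash
python3 -m creep '[[-0.5,-0.6,-0.4,12,0,0,0],[-0.5,-0.6,-0.4,22,0,0,0],[-0.5,-0.6,-0.4,27,0,0,0],[-0.5,-0.6,-0.4,30,0,0,0],[-0.5,-0.6,-0.4,32,0,0,0],[-0.5,-0.6,-0.4,34,0,0,0],[-0.5,-0.6,-0.4,36,0,0,0],[-0.5,-0.6,-0.4,36,0,0,0]]' |sed -n 2p\;4,6p
python3 g.py .4936,.132,.098
```

```text
tcp_pos: [0.4937, 0.132, 0.285]
wrist_force: [-1.7, -0.3, 3.1]
gripper_width: 0.252
gripper_force: 1.8
t 19.53 tip [0.4937 0.132  0.103 ] yaw 86.3 F [-1.7 -0.3  3.1] w 21.9 1.7922906692911056
mm [0.1 0.  5. ] deg [-0.04 -0.01 -0.1 ]
```

```bash
for i in 1; do python3 -m creep '[[-0.5,0,0,1,0,0,0],[-0.5,0,0,2,0,0,0],[-0.5,0,0,3,0,0,0],[-0.5,0,0,4,0,0,0],[-0.5,0,0,4,0,0,0]]'  |sed -n 2p\;4,6p
python3 -m creep '[[-0.5,0,0,1,0,0,0],[-0.5,0,0,1.5,0,0,0],[-0.5,0,0,1.5,0,0,0]]'  |sed -n 2p\;4,6p; done
```

```text
tcp_pos: [0.4937, 0.132, 0.2812]
wrist_force: [-2.0, -1.2, 4.8]
gripper_width: 0.253
gripper_force: 2.6
tcp_pos: [0.4938, 0.132, 0.2805]
wrist_force: [-3.0, -1.3, 9.6]
gripper_width: 0.25
gripper_force: 5.1
```

```bash
python3 -m creep '[[-0.5,0,0,1,0,0,0],[-0.5,0,0,1.5,0,0,0],[-0.5,0,0,1.5,0,0,0]]'  |sed -n 2p\;4,6p
python3 -m creep '[[-0.5,0,0,1,0,0,0],[-0.5,0,0,1,0,0,0],[-0.5,0,0,1,0,0,0]]'  |sed -n 2p\;4,6p
```

```text
tcp_pos: [0.4939, 0.132, 0.2804]
wrist_force: [-5.8, -1.4, 18.2]
gripper_width: 0.25
gripper_force: 9.0
tcp_pos: [0.494, 0.1321, 0.2803]
wrist_force: [-7.7, -1.7, 22.6]
gripper_width: 0.248
gripper_force: 11.5
```

```bash
python3 -m creep '[[-0.5,0,0,-3,0,0,0],[-0.5,0,0,-15,0,0,0],[-0.5,0,0,-35,0,0,0],[-0.5,0,0,-60,0,0,0],[-0.6,0,0,-60,0,0,0],[-0.6,0,0,-60,0,0,0]]'  |sed -n 2p\;4,6p
python3 g.py .5767,.2077,.15,157; python3 - <<'E'
from h import *
print(r.sense()['joints'].round(1))
p,d=cap('side'); W=cloud('side',d)
P=W[(abs(W[...,0]-.493)<.025)&(abs(W[...,1]-.1315)<.025)&(W[...,2]>.045)&(W[...,2]<.13)]
print(np.histogram(P[:,2],np.arange(.045,.131,.005))[0])
k=(abs(W[...,0]-.575)<.03)&(abs(W[...,1]-.208)<.03)&(W[...,2]>.112)&(W[...,2]<.13); print(k.sum(),W[k].mean(0))
p,d=cap('top'); W=cloud('top',d)
k=(abs(W[...,0]-.575)<.03)&(abs(W[...,1]-.208)<.03)&(W[...,2]>.112)&(W[...,2]<.13); print(k.sum(),W[k].mean(0) if k.any() else '')
E
```

```text
tcp_pos: [0.4941, 0.1323, 0.3379]
wrist_force: [-0.1, 0.2, -0.4]
gripper_width: 0.212
gripper_force: 0.0
t 21.2 tip [0.4941 0.1323 0.1559] yaw 86.28 F [-0.1  0.2 -0.4] w 18.4 0.0
mm [-77.5  80.6   6.3] deg [ 1.000e-02  2.700e-01 -7.072e+01]
[  33.2   14.6  -21.     0.   -54.2 -126.9]
[11  4  8 22 25 28 14 12  6 12 85 11  5  5 11  0  0]
1 [0.57688056 0.19696434 0.11439808]
0
```

```bash
python3 -m creep '[[-0.6,-77.5,80.5,0,0,0,-70.7],[-0.6,-77.5,80.5,0,0,0,-70.7],[-0.6,-77.5,80.5,0,0,0,-70.7],[-0.6,-77.5,80.5,0,0,0,-70.7],[-0.6,-77.5,80.5,0,0,0,-70.7],[-0.6,-77.5,80.5,0,0,0,-70.7],[-0.6,-77.5,80.5,0,0,0,-70.7],[-0.6,-77.5,80.5,0,0,0,-70.7]]' >/dev/null
python3 g.py .5767,.2077,.14,157
```

```text
t 21.97 tip [0.5762 0.2074 0.1524] yaw 143.92 F [ 0.2 -1.2  0.5] w 17.0 0.0
mm [-0.6 -0.2 12.4] deg [  0.09  -0.16 -13.08]
```

```bash
python3 -m creep '[[-0.5,-0.5,0,0,0,0,-13],[-0.5,-0.5,0,0,0,0,-13],[-0.5,-0.5,0,0,0,0,-13],[-0.5,-0.5,0,0,0,0,-13]]' >/dev/null
python3 g.py .5767,.2077,.110,157
python3 - <<'E'
from h import *
for n in('side','top'):
    p,d=cap(n); f,cx,cy,T=model(n); q=T[:3,:3].T@(np.array([.5767,.2077,.13])-T[:3,3]); u,v=int(f*q[0]/q[2]+cx),int(f*q[1]/q[2]+cy); print(n,u,v)
    cv2.imwrite(f'pics/k{n}.png',cv2.resize(p[v-40:v+40,u-45:u+45,::-1],(675,600),interpolation=cv2.INTER_CUBIC))
E
```

```text
t 22.3 tip [0.5765 0.2077 0.153 ] yaw 156.41 F [-0.5 -0.5 -0. ] w 21.9 0.0
mm [-0.1 -0.3 43. ] deg [ 0.08 -0.11 -0.59]
side 227 142
top 160 181
```

View pics/kside.png

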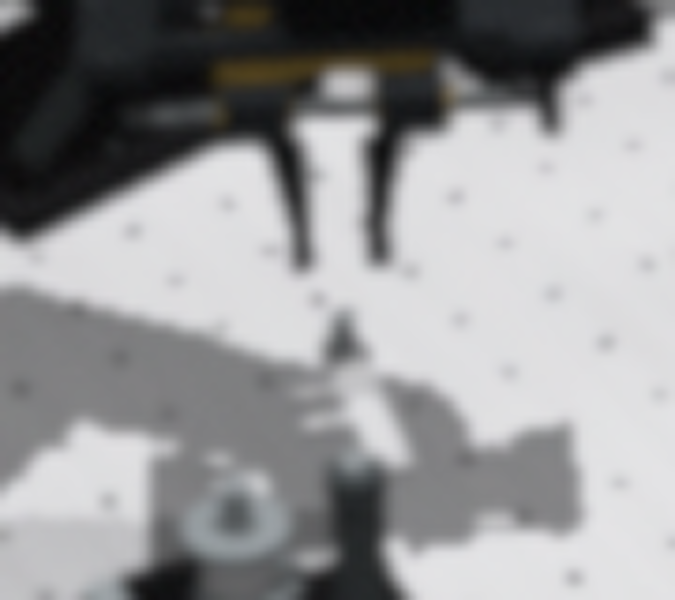

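The side crop shows the two fingertips at (302,262) and (380,262) straddling the pin at (342,330). I'll descend and compute the arc.

```bash
python3 -m creep '[[-0.5,0,0,20,0,0,-0.6],[-0.5,0,0,38,0,0,-0.6],[-0.5,0,0,42,0,0,-0.6],[-0.5,0,0,42,0,0,-0.6],[-0.5,0,0,42,0,0,-0.6]]' |sed -n 2p\;4,6p
cat > arc.py <<'E'
import sys; from h import *
s=r.sense(); R=s['ee_rot']; p=s['tcp_pos']; c=np.array([.5433,.1289]); rel=p[:2]-c
a0=np.degrees(np.arctan2(rel[1],rel[0])); yaw=np.degrees(np.arctan2(R[1,1],R[0,1])); print(p-[0,0,.182],'pin ang',a0,'rad',np.hypot(*rel),'yaw',yaw,'to go',166.4-a0,'F',s['wrist_force'].round(1))
for t in np.arange(*map(float,sys.argv[1:4])):
    a=np.radians(a0+t); q=c+.0863*np.array([np.cos(a),np.sin(a)])
    d=R.T@np.r_[q-p[:2],0]*1000; print(t,d.round(1)[:2],'rz',round(-((a0+t+90-yaw+180)%360-180),1))
E
python3 arc.py 0 50 6
```

```text
tcp_pos: [0.5769, 0.2079, 0.2947]
wrist_force: [0.0, 0.7, -0.0]
gripper_width: 0.25
gripper_force: 0.0
[0.57694361 0.20791328 0.11268789] pin ang 66.93584523660863 rad 0.08587776633247 yaw 157.1536622310279 to go 99.46415476339138 F [ 0.   0.7 -0. ]
0.0 [-0.4 -0. ] rz 0.2
6.0 [0. 9.] rz -5.8
12.0 [ 1.4 17.9] rz -11.8
18.0 [ 3.7 26.7] rz -17.8
24.0 [ 6.9 35.1] rz -23.8
30.0 [11.  43.2] rz -29.8
36.0 [15.9 50.8] rz -35.8
42.0 [21.5 57.8] rz -41.8
48.0 [27.9 64.2] rz -47.8
```

```bash
python3 -m creep '[[-0.5,0,9,1,0,0,-6],[-0.5,1.4,17.9,1,0,0,-12],[-0.5,3.7,26.7,1,0,0,-18],[-0.5,6.9,35.1,1,0,0,-24],[-0.5,11,43.2,1,0,0,-30],[-0.5,15.9,50.8,1,0,0,-36],[-0.5,21.5,57.8,1,0,0,-42],[-0.5,21.5,57.8,1,0,0,-42]]' |sed -n 2p\;4,6p
python3 arc.py 0 60 5
```

```text
tcp_pos: [0.5147, 0.2108, 0.2952]
wrist_force: [0.4, -1.6, -0.0]
gripper_width: 0.25
gripper_force: 0.0
[0.51469357 0.21080969 0.11315261] pin ang 109.25142274569637 rad 0.08676130789626324 yaw -160.6961830681794 to go 57.14857725430363 F [ 0.4 -1.6 -0. ]
0.0 [0.5 0. ] rz 0.1
5.0 [0.8 7.5] rz -4.9
10.0 [ 1.8 15. ] rz -9.9
15.0 [ 3.4 22.3] rz -14.9
20.0 [ 5.6 29.5] rz -19.9
25.0 [ 8.5 36.5] rz -24.9
30.0 [12.  43.2] rz -29.9
35.0 [16.  49.5] rz -34.9
40.0 [20.6 55.5] rz -39.9
45.0 [25.7 61. ] rz -44.9
50.0 [31.2 66.1] rz -49.9
55.0 [37.2 70.7] rz -54.9
```

```bash
python3 -m creep '[[-0.5,0.8,7.5,1,0,0,-5],[-0.5,1.8,15,1,0,0,-10],[-0.5,3.4,22.3,1,0,0,-15],[-0.5,5.6,29.5,1,0,0,-20],[-0.5,8.5,36.5,1,0,0,-25],[-0.5,12,43.2,1,0,0,-30],[-0.5,16,49.5,1,0,0,-35],[-0.5,20.6,55.5,1,0,0,-40]]' |sed -n 2p\;4,6p
python3 arc.py 0 30 3; python3 - <<'E'
from h import *
p,d=cap('side'); W=cloud('side',d)
cv2.imwrite('pics/s5.png',cv2.resize(p[110:230,150:290,::-1],(700,600),interpolation=cv2.INTER_CUBIC))
E
```

```text
tcp_pos: [0.4702, 0.1737, 0.294]
wrist_force: [-0.5, 3.0, 1.1]
gripper_width: 0.254
gripper_force: 1.4
[0.47018265 0.17369572 0.11197267] pin ang 148.50606793799935 rad 0.08574848901286222 yaw -120.72704029008615 to go 17.89393206200066 F [-0.5  3.   1.1]
0.0 [-0.6 -0. ] rz 0.8
3.0 [-0.5  4.5] rz -2.2
6.0 [-0.2  9. ] rz -5.2
9.0 [ 0.3 13.5] rz -8.2
12.0 [ 1.1 18. ] rz -11.2
15.0 [ 2.1 22.4] rz -14.2
18.0 [ 3.3 26.7] rz -17.2
21.0 [ 4.8 31. ] rz -20.2
24.0 [ 6.4 35.2] rz -23.2
27.0 [ 8.3 39.3] rz -26.2
```

View pics/s5.png

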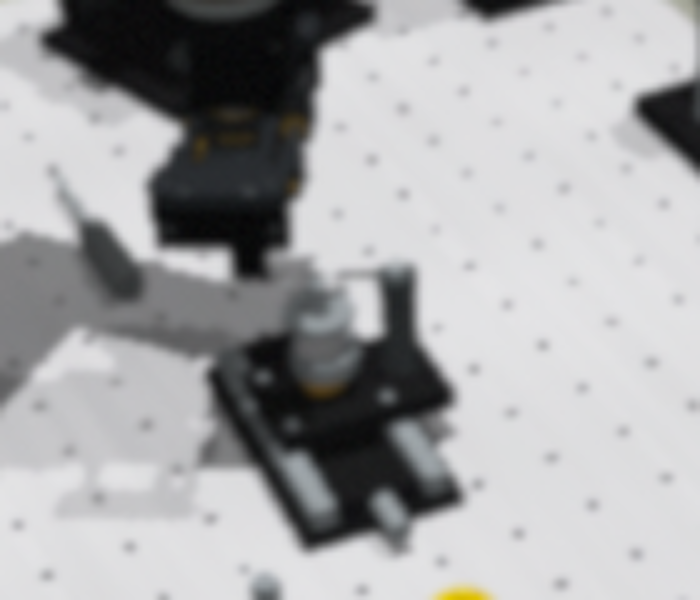

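The keeper arm now reaches from the pillar at (398,270) over the stack, and the gripper at (245,265) is pushing its pin. I'll go slowly to the stop.

```bash
python3 -m creep '[[-0.5,-0.5,3,0,0,0,-2],[-0.5,-0.4,6,0,0,0,-4],[-0.5,-0.2,9,0,0,0,-5.5],[-0.5,0,11,0,0,0,-7],[-0.5,0.3,13.5,0,0,0,-8],[-0.5,0.6,15.5,0,0,0,-9],[-0.5,1,17,0,0,0,-10.5],[-0.5,1,17,0,0,0,-10.5]]' |sed -n 2p\;4,6p
python3 arc.py 0 12 1.5
```

```text
tcp_pos: [0.4619, 0.1576, 0.2929]
wrist_force: [1.5, 2.0, 1.1]
gripper_width: 0.25
gripper_force: 0.8
[0.46194105 0.15763639 0.1109097 ] pin ang 160.54652529481666 rad 0.08628475765869663 yaw -110.39067431922442 to go 5.853474705183345 F [1.5 2.  1.1]
0.0 [-0.  0.] rz -0.9
1.5 [0.1 2.3] rz -2.4
3.0 [0.2 4.5] rz -3.9
4.5 [0.4 6.8] rz -5.4
6.0 [0.6 9. ] rz -6.9
7.5 [ 0.9 11.3] rz -8.4
9.0 [ 1.3 13.5] rz -9.9
10.5 [ 1.7 15.7] rz -11.4
```

```bash
python3 -m creep '[[-0.5,0,1,0,0,0,-1],[-0.5,0.1,2,0,0,0,-2],[-0.5,0.1,3,0,0,0,-2.5],[-0.5,0.1,3,0,0,0,-2.5],[-0.5,0.1,3,0,0,0,-2.5]]' |sed -n 2p\;4,6p
python3 -m creep '[[-0.5,0,1,0,0,0,-1],[-0.5,0.1,2,0,0,0,-1],[-0.5,0.1,2,0,0,0,-1]]' |sed -n 2p\;4,6p
python3 arc.py 0 1 2
```

```text
tcp_pos: [0.4606, 0.1547, 0.2922]
wrist_force: [0.8, 0.7, 0.8]
gripper_width: 0.248
gripper_force: 0.7
tcp_pos: [0.4599, 0.1527, 0.2922]
wrist_force: [1.3, 1.8, 0.2]
gripper_width: 0.251
gripper_force: 0.7
[0.45992181 0.15266208 0.11020867] pin ang 164.09289324744032 rad 0.08669809268507034 yaw -106.835130891741 to go 2.30710675255969 F [1.3 1.8 0.2]
0.0 [ 0.4 -0. ] rz -0.9
```

```bash
for a in 1; do python3 -m creep '[[-0.5,0,1,0,0,0,-1],[-0.5,0.1,2,0,0,0,-1],[-0.5,0.1,2,0,0,0,-1]]' |sed -n 2p\;4,6p
python3 -m creep '[[-0.5,0,1,0,0,0,-1],[-0.5,0.1,2,0,0,0,-1],[-0.5,0.1,2,0,0,0,-1]]' |sed -n 2p\;4,6p; done
python3 arc.py 0 1 2
```

```text
tcp_pos: [0.4593, 0.1507, 0.2922]
wrist_force: [-0.6, 0.8, 1.1]
gripper_width: 0.247
gripper_force: 0.7
tcp_pos: [0.4589, 0.1487, 0.2922]
wrist_force: [-0.5, 1.5, 0.5]
gripper_width: 0.253
gripper_force: 0.7
[0.45886497 0.14872093 0.11019204] pin ang 166.7891453790002 rad 0.08673029450907654 yaw -104.83633036747108 to go -0.3891453790001833 F [-0.5  1.5  0.5]
0.0 [ 0.4 -0. ] rz -1.6
```

```bash
python3 -m creep '[[-0.5,0.2,1,0,0,0,-0.5],[-0.5,0.3,2,0,0,0,-1],[-0.5,0.3,2,0,0,0,-1]]' |sed -n 2p\;4,6p
python3 -m creep '[[-0.5,0.1,1,0,0,0,-0.5],[-0.5,0.2,2,0,0,0,-1],[-0.5,0.2,2,0,0,0,-1]]' |sed -n 2p\;4,6p
python3 arc.py 0 1 2
python3 - <<'E'
from h import *
p,d=cap('side'); W=cloud('side',d)
cv2.imwrite('pics/s6.png',cv2.resize(p[130:210,170:260,::-1],(675,600),interpolation=cv2.INTER_CUBIC))
E
```

```text
tcp_pos: [0.4586, 0.1467, 0.2921]
wrist_force: [-1.6, 1.5, 0.5]
gripper_width: 0.25
gripper_force: 0.7
tcp_pos: [0.4584, 0.1447, 0.2921]
wrist_force: [-0.9, 1.6, -0.5]
gripper_width: 0.253
gripper_force: 0.7
[0.45839353 0.14469558 0.11009822] pin ang 169.4614498816886 rad 0.0863632368981523 yaw -102.81225252386213 to go -3.0614498816885884 F [-0.9  1.6 -0.5]
0.0 [ 0.1 -0. ] rz -2.3
```

View pics/s6.png

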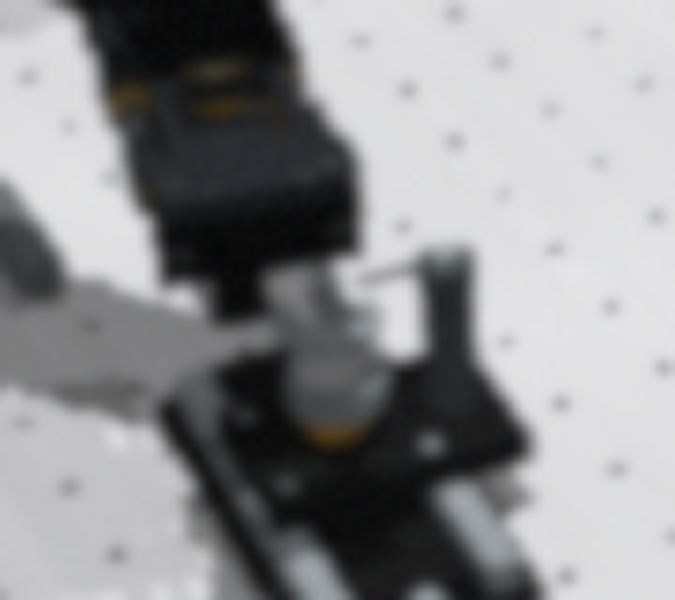

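The hook is nearly round the shaft at (310,310). The trailing finger pushes the pin, so the pin lags the tool by about 4°. I'll keep going.

```bash
python3 -m creep '[[-0.5,0.2,1,0,0,0,-0.5],[-0.5,0.3,2,0,0,0,-1],[-0.5,0.3,2,0,0,0,-1]]' |sed -n 2p\;4,6p
python3 -m creep '[[-0.5,0.1,1,0,0,0,-0.5],[-0.5,0.2,1.5,0,0,0,-0.5],[-0.5,0.2,1.5,0,0,0,-0.5]]' |sed -n 2p\;4,6p
python3 arc.py 0 1 2
```

```text
tcp_pos: [0.4584, 0.1431, 0.2922]
wrist_force: [-1.5, 3.5, -1.2]
gripper_width: 0.248
gripper_force: 1.9
tcp_pos: [0.4583, 0.1425, 0.2922]
wrist_force: [-2.3, 8.7, -1.2]
gripper_width: 0.254
gripper_force: 3.9
[0.45834066 0.14246163 0.11020129] pin ang 170.93067728558268 rad 0.08603491904897682 yaw -101.32722107349662 to go -4.530677285582669 F [-2.3  8.7 -1.2]
0.0 [-0.3  0. ] rz -2.3
```

```bash
python3 -m creep '[[-0.5,0.1,0.7,0,0,0,0],[-0.5,0.1,0.7,0,0,0,0],[-0.5,0.1,0.7,0,0,0,0]]' |sed -n 2p\;4,6p
python3 -m creep '[[-0.5,0,-1,0,0,0,0],[-0.5,0,-3,0,0,0,0],[-0.5,0,-5,0,0,0,0],[-0.5,0,-5,0,0,0,0],[-0.5,0,-5,-20,0,0,0],[-0.5,0,-5,-50,0,0,0],[-0.5,0,-5,-80,0,0,0],[-0.5,0,-5,-100,0,0,0]]' |sed -n 2p\;4,6p
python3 -m creep '[[-0.5,0,-60,-80,0,0,0],[-0.5,0,-100,-100,0,0,0],[-0.5,0,-150,-100,0,0,0],[-0.5,0,-150,-100,0,0,0],[-0.5,0,-200,-100,0,0,0],[-0.5,0,-200,-100,0,0,0],[-0.5,0,-200,-100,0,0,0],[-0.5,0,-200,-100,0,0,0]]' |sed -n 1,4p
python3 - <<'E'
from h import *
ps,d=cap('side'); W=cloud('side',d)
k=(abs(W[...,0]-.458)<.02)&(abs(W[...,1]-.149)<.02)&(W[...,2]>.109)&(W[...,2]<.13); print('side pin',k.sum(),W[k].mean(0) if k.any() else '')
p,d=cap('top'); W=cloud('top',d)
k=(abs(W[...,0]-.458)<.02)&(abs(W[...,1]-.149)<.02)&(W[...,2]>.112)&(W[...,2]<.13); print('pin',k.sum(),W[k].mean(0) if k.any() else '')
k=(abs(W[...,0]-.493)<.03)&(abs(W[...,1]-.132)<.03)&(W[...,2]>.09)&(W[...,2]<.112); print('arm/top z',np.histogram(W[k][:,2],np.arange(.09,.113,.003)))
A=cv2.resize(p[165:255,150:245,::-1],(400,380),interpolation=cv2.INTER_CUBIC);B=cv2.resize(ps[130:210,170:254,::-1],(400,380),interpolation=cv2.INTER_CUBIC)
cv2.imwrite('pics/f.png',np.hstack([A,B]))
E
```

```text
tcp_pos: [0.4583, 0.1422, 0.2922]
wrist_force: [-3.9, 10.5, -0.8]
gripper_width: 0.254
gripper_force: 4.7
tcp_pos: [0.4596, 0.1452, 0.3951]
wrist_force: [1.2, 0.5, -0.1]
gripper_width: 0.248
gripper_force: 0.0
time_s: 28.67
tcp_pos: [0.4988, 0.3426, 0.4911]
ee_rot: [[0.981, -0.195, -0.001], [-0.195, -0.981, -0.002], [-0.001, 0.002, -1.0]]
wrist_force: [-0.2, -0.3, -0.4]
side pin 22 [0.45972241 0.14395159 0.11838567]
pin 16 [0.45953056 0.14908284 0.12254749]
arm/top z (array([ 6, 26, 48, 31, 67, 84, 45]), array([0.09 , 0.093, 0.096, 0.099, 0.102, 0.105, 0.108, 0.111]))
```

View pics/f.png

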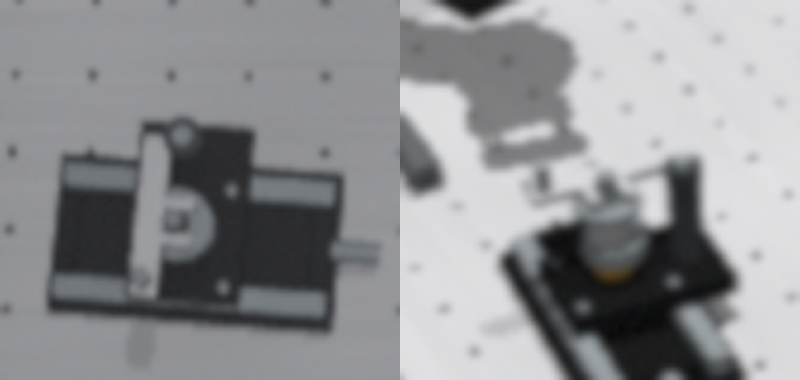

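The left panel shows the hook's prongs on both sides of the shaft at (178,220), with the washer beneath. The pin at (140,280) measures (0.4595, 0.1491), against an expected home of (0.4594, 0.1492). The job can be handed in.

```bash
python3 -c "
from station import r; print(r.finish_job())"
```

```text
the job is handed in; nothing more can be done
None
```

The job is handed in at about 29 s of the 72 s: bearing, spacer and washer are on the shaft in that order and pressed down until the seat bottomed out, and the keeper is swung in to its stop and released.

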